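# Nudge the slide plate onto the warmer's locating pins

### The arm

A 7-joint arm with a two-finger parallel gripper is mounted at the origin on the work surface. World frame = base frame: x ahead of the robot, y to its left, z up, the work surface at z = 0. Lengths are in m, angles in rad, forces in N, time in s.
With the tool pointing down it reaches from about 0.425 to 0.875 m from the base axis. Payload 8.4 kg.
Tool frame: the origin (TCP) lies at the very end of the fingers, on their centre line; the grasp point (between the pads) lies 19 mm behind it; z points along the fingers, y is the line along which they close (so a half turn about z gives the same grasp; the last joint's range is limited). The gripper opens to 87 mm and grips with 3 to 60 N. Pads are 19 mm wide; open, the fingers measure 117 mm over their backs; the gripper's body (75 mm by 190 mm) begins 51 mm behind the grasp point.
Start: joints at [-1.374, 0.333, 0.04, 1.465, -0.013, 1.343, -0.059], TCP at [0.189, 0.622, 0.223] pointing down, gripper open.
Joint ranges: [-2.58, 2.58], [-0.38, 2.09], [-1.3, 1.39], [0.25, 2.4], [-1.5, 4.64], [0.08, 2.09], [-2.65, 2.65]. Speed limits (rad/s): [2.22, 2.22, 2.79, 2.79, 3.14, 3.14, 3.14].

### API

Orientations are given as a rotation vector (axis times angle).
In Python, from plant import status, vision, job, spotter gives the robot as it stands. The module is installed in compiled form; this text tells all that it offers.
- The arm moves only by the tool play_rows, never from a script. Its argument "rows" is a list of rows, each a list of 7 numbers: the opening, from 0 (shut) to 1 (fully open), then the shift along the tool's x, y, z in m, then the turn, a rotation vector about the tool's x, y, z in degrees. In form: [[claw, dx, dy, dz, rx, ry, rz], ...]. A call has 1 to 10 rows; each row shifts and turns the commanded pose from where the row before left it, along the tool's axes as they then stand; what a row does not reach is not made up. A row lasts 1/12 s, in which the tool goes at most 41.7 mm and 7.16 degrees, less where a joint would pass 70% of its speed; a pose out of reach is approached as far as the arm can. A call is refused whole if a number of a shift passes 0.0417 or a number of a turn 7.16, either way. A call with a gripper value outside its range is refused whole. The fingers move at their own pace and stop on an object; "grip_force" is the grip in N (left out, the last holds). Time passes only in rows, so rows that do not move let the fingers close. It gives the time, the measured TCP pose, the force, the opening and the grip force at its end, in the units of the state.
- status.observe(): the state, without advancing time (a new reading comes with each control period).
- vision.snapshot(name): name is "side" or "top" or "wrist"; returns a dict with "image" (384x512x3 uint8, blue, green, red), "fx", "fy", "cx", "cy" (pixels), "rvec" (rotation vector, rad) and "tvec" (3), from world to camera coordinates, as OpenCV has them. Camera axes: x right, y down, z forward; pixel columns grow to the right and rows downward; lengths in m; the calibration is good to about 2 mm. A picture is of the moment at which its call begins. There is no depth.
- job.sign_off(): hands the job in; it is judged then, once.
Trained networks look in the newest picture that a camera, given by its name, has taken for a name from the list of things; names that differ only in an ending like _2 or _b are one class to them, and where a whole thing is asked for, a point or a joint stands for the part that bears it (a point fixed in the world has none). Each returns a list of dicts, best first, with "conf" (0 to 1); they miss things now and then, are a little off and sometimes report something else, mostly with a low value. They report only what shows in the picture. A call takes as long as a camera call. They do not tell look-alikes from the thing itself.
- spotter.search_frame(camera, thing): "xy" ([column, row] in pixels, amid what is visible of it).
- spotter.spot_point(camera, thing): "xy" ([column, row] in pixels: a listed point, or the origin of a listed thing).
The state is a dict: "t": time; "qpos": joint angles; "joint_vel": joint speeds; "joint_efforts": joint torques, N m; "position": TCP position; "tool_rot": TCP orientation; "force": force on the tool from outside, world axes, zero at the start; "ft_torque": the same for the moment, N m; "opening": finger opening in m; "grip_force": force on a finger pad.
Only numpy, scipy, OpenCV 4.12 (cv2) and the standard library are available. Lean on these libraries where they do the work, as an engineer would, in place of code of your own. Each camera call takes 0.05 s, during which the arm holds its last target. There are 200 camera calls.

### The job

After cleaning, the aluminium slide plate was put back crooked on the section warmer and is riding up on the two locating pins instead of lying over them. Using only your fingertips, nudge the plate back and sideways across the deck until both of its holes drop over the pins and it lies flat on the deck, then take your hand away. Do not grip, lift or tip the plate, and leave the jar, slide box, wax block and brush where they are.

Things in the scene. Friction and masses are not known exactly. Their poses are not given: they have to be found in the camera images.
- warmer: Section warmer: fixed white housing, 216 (x) by 360 (y) mm, flat black deck on top, 68 mm above the table, open at the front and sides. Origin: centre of its underside; +x points to its back (away from the robot), +y left, z up. Deck x -108 to +98, y -174 to +174 mm. Turned up to 0.25 rad. The control panel is on its front face, below the deck. It does not move when pushed.
- lip (a point): Middle of the front face of the straight white lip that runs along the whole back edge of the deck, at the lip's top edge, 20 mm above the deck: x = +98 mm, y = 0 in the warmer's frame. A plate pushed flat back against the lip is square to the warmer and within the play of the pins front to back, so it drops when slid along the lip to the middle.
- plate: Loose flat aluminium slide plate, 130 (its x) by 170 (its y) by 8 mm, 0.35 to 0.65 kg, engraved lanes on top; too big to grip. Origin: centre of underside; axes as the warmer's when seated. Starts 16-30 mm too far forward, 18-42 mm too far left, up to 0.12 rad askew, its rear part up on the pins, front edge on the deck (slope about 0.06 rad). Friction on deck and pins 0.48 to 0.72.
- seat (a point): Point on the deck where the plate's origin lies when seated: x = +31.5, y = 0, z = 68 mm in the warmer's frame. The seated plate is centred left to right on the deck, its back edge 1.5 mm from the lip.
- pin_left (a point): Top of the left (+y) steel pin, which stands on the deck at x = +46.5, y = +30 mm of the warmer: 8 mm diameter, 6 mm high, hemispherical nose (straight only for the lowest 2 mm), top 74 mm above the table. Hidden under the plate at the start.
- pin_right (a point): Top of the right (-y) pin, the same as the left one, at x = +46.5, y = -30 mm of the warmer.
- hole_left (a point): Centre, at the plate's underside, of its left (+y) hole: a plain 12 mm through hole at x = +15, y = +30 mm of the plate. Seated, it lies 6 mm straight below the top of the left pin, with 2 mm play all round.
- hole_right (a point): Centre, at the plate's underside, of its right (-y) hole, 12 mm, at x = +15, y = -30 mm of the plate. Seated, it lies 6 mm below the top of the right pin.
- jar: Amber glass jar with white cap, 48 mm diameter, 85 mm high, standing on the table to the left of the warmer. Origin: centre of its underside. Leave alone.
- slide_box: Closed plastic slide box, 87 x 100 mm, 35 mm high, on the table to the right of the warmer. Origin: centre of its underside. Leave alone.
- block: Wax tissue block on a white cassette, 40 x 28 mm, 14 mm high, on the table to the right of the warmer, near its front. Origin: centre of its underside. Leave alone.
- brush: Thin artist's brush, 190 mm long, 10 mm thick, lying on the table behind the warmer. Origin: middle of its length, on the table. Leave alone.
Mind the look-alikes: they are no part of the job. What is meant by the plate is not black, and is the smaller of those in its own colour.

How it is judged:
At the end, for the whole second after the job is handed in: Each plate hole's centre is within 3 mm (horizontally) of its pin's axis, the plate's underside is within 1.5 mm of the deck and flat within 0.015 rad, at rest, and the jar, slide box, wax block and brush are within 15 mm of where they stood (horizontal distance between hole_left and pin_left below 0.003 m and horizontal distance between hole_right and pin_right below 0.003 m and z of plate in the frame of seat below 0.0015 m and angle between plate's own z axis and vertical below 0.015 rad and linear speed of plate below 0.01 m/s and distance of each of jar, slide_box, block, brush from where it was at the start of the episode below 0.015 m); the robot touches nothing.
It fails at once if the plate is lifted or tipped up: its centre more than 14 mm above the deck, or tilted by more than 0.15 rad (z of plate in the frame of seat above 0.014 m or angle between plate's own z axis and vertical above 0.15 rad).
It fails at once if the jar, slide box, wax block or brush is moved by more than 15 mm (distance of any of jar, slide_box, block, brush from where it was at the start of the episode above 0.015 m).
It also fails if it takes over 42 s, if anything falls off the work surface, if the arm or the gripper's body presses on something with over 40 N, if the wrist force passes 120 N, or if a joint passes its speed limit or range.

## Working session

There is one attempt and no reset: what is moved stays moved. The work goes in short steps, Python scripts to look and compute and a tool call to move; the robot and the scene stay as the last step left them, time stands still between calls to the robot, and variables do not carry over. Pictures are saved under pics/ and viewed, at most 10 in all, crops included, and the job is handed in when it is done.

Besides the shell and the picture viewer there is one more tool, called after "Call:" as name(argument=value, ...), one argument or row to a line, values as JSON. play_rows: Moves the arm, as the interface text tells. Its arguments: {"type":"object","properties":{"rows":{"type":"array"},"grip_force":{"type":"number"}},"required":["rows"]}

```bash
mkdir -p pics; cat > h.py <<'E'
import numpy as np, cv2
from plant import status, vision, job, spotter
def snap(n):
    s=vision.snapshot(n); return s
def K(s): return np.array([[s['fx'],0,s['cx']],[0,s['fy'],s['cy']],[0,0,1.]])
def ray(s,uv,z):
    R=cv2.Rodrigues(np.array(s['rvec'],float))[0]; t=np.array(s['tvec'],float).ravel()
    d=R.T@np.linalg.solve(K(s),[uv[0],uv[1],1.]); c=-R.T@t
    return c+d*(z-c[2])/d[2]
def proj(s,P):
    return cv2.projectPoints(np.array(P,float).reshape(-1,3),np.array(s['rvec'],float),np.array(s['tvec'],float),K(s),None)[0].reshape(-1,2)
E
python3 - <<'E'
from h import *
ims=[]
for c in ['top','side']:
    s=snap(c); cv2.imwrite(f'pics/{c}0.png',cv2.resize(s['image'],(800,600),interpolation=cv2.INTER_CUBIC))
    for th,z in [('plate',.076),('warmer',.0),('lip',.088),('seat',.068),('hole_left',.074),('hole_right',.074),('jar',0),('slide_box',0),('block',0),('brush',0)]:
        for r in spotter.spot_point(c,th)[:3]: print(c,th,np.round(r['xy'],1),round(r['conf'],2),np.round(ray(s,r['xy'],z),3))
o=status.observe(); print(o['position'],o['tool_rot'],o['t'],o['force'])
E
```

```text
top plate [274.1 172.7] 0.93 [0.553 0.008 0.076]
top plate [197.9 278.3] 0.87 [0.294 0.207 0.076]
top plate [110.7 210.2] 0.7 [0.471 0.421 0.076]
top lip [282.9 134.1] 0.65 [ 0.649 -0.017  0.088]
top seat [374.2 189.4] 0.66 [ 0.503 -0.249  0.068]
top hole_left [100.  220.2] 0.86 [0.447 0.449 0.074]
top hole_left [187.1 270.8] 0.66 [0.313 0.234 0.074]
top hole_left [256.1 166.6] 0.58 [0.57  0.053 0.074]
top hole_right [202.6 288.2] 0.97 [0.268 0.196 0.074]
top hole_right [127.4 216.8] 0.9 [0.453 0.38  0.074]
top hole_right [281.9 163.9] 0.66 [ 0.575 -0.013  0.074]
top jar [198.6 190.6] 0.85 [0.516 0.209 0.   ]
top slide_box [387.8 148.1] 0.73 [ 0.617 -0.313  0.   ]
top slide_box [253.7 169.8] 0.67 [0.568 0.058 0.   ]
top slide_box [271.9 171.3] 0.46 [0.563 0.008 0.   ]
top block [375.8 189.5] 0.54 [ 0.504 -0.275  0.   ]
top brush [270.1 112.8] 0.53 [0.723 0.008 0.   ]
side plate [231.3 125.9] 0.79 [0.484 0.352 0.076]
side plate [263.3 210.4] 0.69 [0.555 0.    0.076]
side warmer [258.6 232.2] 0.71 [ 0.54  -0.022  0.   ]
side lip [298.2 208.8] 0.63 [ 0.649 -0.011  0.088]
side hole_left [176.5 166.5] 0.97 [0.309 0.186 0.074]
side hole_left [221.8 116.7] 0.91 [0.454 0.404 0.074]
side hole_left [261.6 231.3] 0.65 [ 0.543 -0.065  0.074]
side hole_right [220.7 129.4] 0.69 [0.448 0.34  0.074]
side hole_right [162.5 176.5] 0.65 [0.269 0.15  0.074]
side jar [239.7 172. ] 0.87 [0.501 0.213 0.   ]
side slide_box [301.8 332.6] 0.62 [ 0.617 -0.312  0.   ]
side block [300.2 210.4] 0.62 [0.673 0.044 0.   ]
side block [251.7 320.7] 0.48 [ 0.499 -0.273  0.   ]
side brush [318.3 219.7] 0.54 [0.72  0.006 0.   ]
side brush [253.1 320.1] 0.4 [ 0.503 -0.272  0.   ]
[0.18947982 0.62174821 0.2225594 ] [ 4.62959369e-01  3.10729131e+00 -4.31649425e-05] 1.1 [0.01489018 0.26537051 0.17699222]
```

View pics/top0.png

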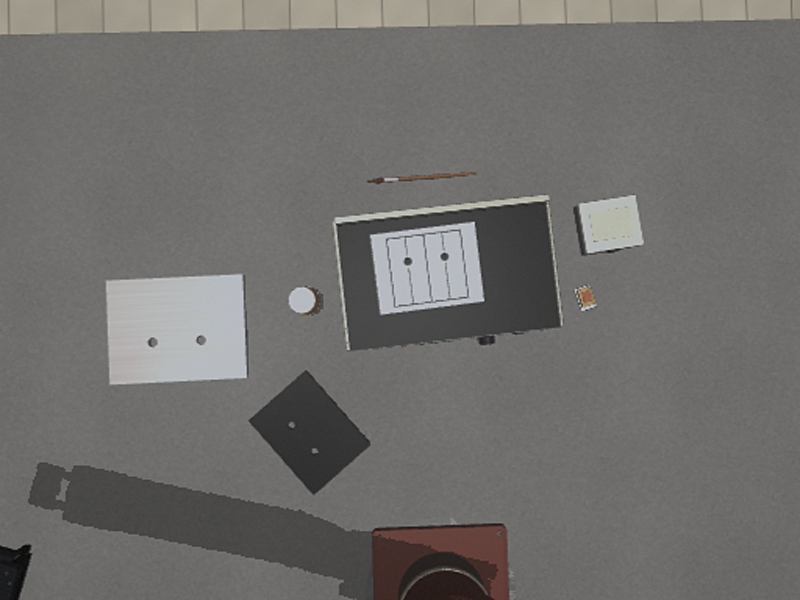

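View pics/side0.png

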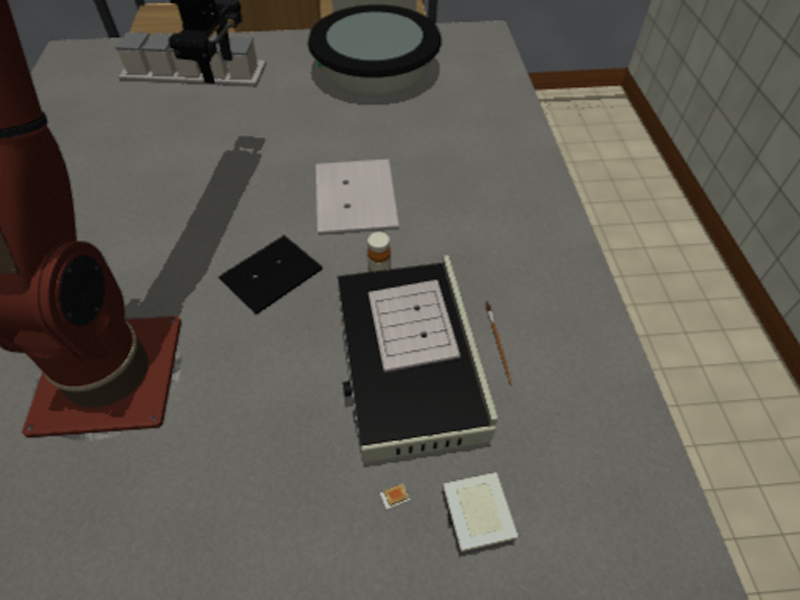

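Candidate plates in the top view (800x600 px): silver with lanes on the warmer (427,268), a bigger plain silver one on the table (177,330), and a black one (310,432). The one on the warmer is the smaller silver one and has engraved lanes. I'll confirm it in a crop and measure.

```bash
cat > m.py <<'E'
from h import *
def quad(m):
    c=max(cv2.findContours(m,cv2.RETR_EXTERNAL,cv2.CHAIN_APPROX_NONE)[0],key=cv2.contourArea)
    h=cv2.convexHull(c); 
    # refine: fit lines to contour pts near each side of approx quad
    for e in np.arange(.01,.1,.005):
        q=cv2.approxPolyDP(h,e*cv2.arcLength(h,True),True)
        if len(q)<=4: break
    q=q[:,0].astype(float); pts=h[:,0]*1.0; P=c[:,0]*1.0
    L=[]
    for i in range(len(q)):
        a,b=q[i],q[(i+1)%len(q)]; d=(b-a)/np.linalg.norm(b-a); n=np.array([-d[1],d[0]])
        t=(P-a)@d/np.linalg.norm(b-a); k=(abs((P-a)@n)<3)&(t>.1)&(t<.9)
        vx,vy,x,y=cv2.fitLine(P[k].astype(np.float32),cv2.DIST_HUBER,0,.01,.01).ravel(); L.append(np.cross([x,y,1],[x+vx,y+vy,1]))
    o=[]
    for i in range(len(L)):
        p=np.cross(L[i-1],L[i]); o.append(p[:2]/p[2])
    return np.array(o)
E
python3 - <<'E'
from m import *
s=snap('top'); im=s['image']; R=cv2.Rodrigues(np.array(s['rvec']))[0]; print('cam',-R.T@s['tvec'])
cv2.imwrite('pics/crop1.png',cv2.resize(im[110:240,200:370],(784,600),interpolation=cv2.INTER_CUBIC))
g=cv2.cvtColor(cv2.resize(im,None,fx=4,fy=4,interpolation=cv2.INTER_CUBIC),cv2.COLOR_BGR2GRAY)
print([int(g[4*r,4*c]) for r,c in [(150,260),(205,300),(170,255),(180,230),(200,200),(137,280),(160,352)]])
def clean(m,x0,y0,x1,y1):
    o=np.zeros_like(m);o[y0*4:y1*4,x0*4:x1*4]=m[y0*4:y1*4,x0*4:x1*4];return o
dk=clean(((g<70)*255).astype(np.uint8),205,115,370,235)
dk=cv2.morphologyEx(dk,cv2.MORPH_OPEN,np.ones((13,13)))
q=quad(dk)/4-.375
for p in q: print('deck',np.round(p,1),np.round(ray(s,p,.068),4))
pl=clean(((g>125)*255).astype(np.uint8),232,138,314,204)
q=quad(cv2.morphologyEx(pl,cv2.MORPH_OPEN,np.ones((21,21))))/4-.375
for p in q: print('plate',np.round(p,1),np.round(ray(s,p,.079),4))
E
```

```text
cam [0.48168723 0.08091576 1.07514626]
[200, 69, 186, 72, 83, 45, 55]Traceback (most recent call last):
  File "<stdin>", line 10, in <module>
  File "m.py", line 14, in quad
    vx,vy,x,y=cv2.fitLine(P[k].astype(np.float32),cv2.DIST_HUBER,0,.01,.01).ravel(); L.append(np.cross([x,y,1],[x+vx,y+vy,1]))
              ~~~~~~~~~~~^^^^^^^^^^^^^^^^^^^^^^^^^^^^^^^^^^^^^^^^^^^^^^^^^^
cv2.error: OpenCV(4.12.0) /io/opencv/modules/imgproc/src/linefit.cpp:50: error: (-215:Assertion failed) count > 0 in function 'fitLine2D_wods'
```

View pics/crop1.png

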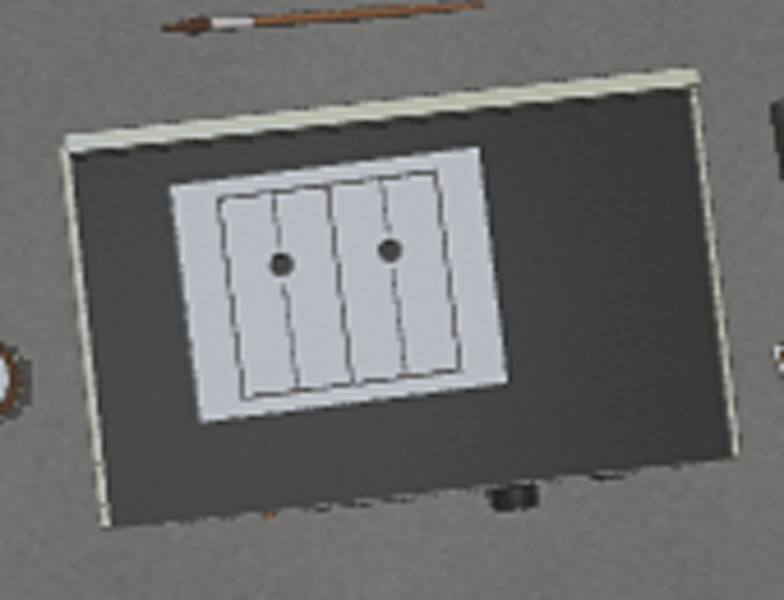

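The crop confirms it: silver, engraved lanes, about 66x50 px, so smaller than the plain silver one. Its crop corners are (170,185), (480,147), (507,381), (200,423), and its holes are at (281,264) and (390,250). I'll fit both poses.

```bash
cat > fit.py <<'E'
from h import *
from scipy.optimize import least_squares
def T(p,x,y,z):
    c,s=np.cos(p[2]),np.sin(p[2]); return [p[0]+c*x-s*y,p[1]+s*x+c*y,z]
def fit(s,model,uv,p0):
    f=lambda p:(proj(s,[T(p,*m) for m in model])-uv).ravel()
    r=least_squares(f,p0,loss='soft_l1'); return r.x,np.round(f(r.x).reshape(-1,2),1)
E
python3 - <<'E'
from fit import *
s=snap('top')
px=lambda a:np.array(a)/4.612+[200,110]-.4
W,r=fit(s,[(-.108,.18,.068),(-.108,-.18,.068),(.098,.18,.088),(.098,-.18,.088),(.108,.18,.088),(.108,-.18,.088)],px([(105,525),(738,457),(68,152),(700,87),(65,137),(698,70)]),[.55,-.01,.1]); print('W',W);print(r)
sl=.06; md=[(x,y,.076+sl*(x+.065)) for x,y in [(.065,.085),(.065,-.085),(-.065,-.085),(-.065,.085),(.015,.03),(.015,-.03)]]
P,r=fit(s,md,px([(170,185),(480,147),(507,381),(200,423),(281,264),(390,250)]),[.55,0,.1]); print('P',P);print(r)
c,q=np.cos(W[2]),np.sin(W[2]);d=P[:2]-W[:2]
print('plate in W',c*d[0]+q*d[1],-q*d[0]+c*d[1],P[2]-W[2])
np.save('W.npy',W)
E
```

```text
W [ 0.54773222 -0.02502698  0.07583631]
[[-1.4  0.9]
 [ 1.4  0.5]
 [-2.4  0.2]
 [ 2.7 -0.3]
 [-2.2 -0.5]
 [ 2.7 -0.6]]
P [0.55661198 0.01018324 0.09781249]
[[ 0.   0.1]
 [-0.4 -0.1]
 [ 0.   0.3]
 [ 0.1 -0.3]
 [ 0.1 -0. ]
 [ 0.   0. ]]
plate in W 0.011521893676180735 0.03443626197177639 0.021976175667620973
```

Call:
play_rows(
  rows=[
    [1,0,0,0,0,0,-7.1],
    [1,0,0,0,0,0,-7.1],
    [1,0,0,0,0,0,-7.1],
    [1,-0.03,0,0,0,0,0],
    [1,-0.03,-0.02,0,0,0,0],
    [1,-0.03,-0.025,0,0,0,0],
    [1,-0.03,-0.025,0,0,0,0],
    [1,-0.03,-0.025,0,0,0,0],
    [1,-0.03,-0.025,0,0,0,0],
    [1,0,0,0,0,0,0],
  ],
)

```text
t: 2.03
position: [0.3871, 0.5089, 0.2229]
tool_rot: [-0.101, 3.136, -0.004]
force: [1.2, -1.0, -0.4]
opening: 0.0873
grip_force: 0.0
```

```bash
cat > st.py <<'E'
from h import *
o=status.observe(); W=np.load('W.npy'); R=cv2.Rodrigues(np.array(o['tool_rot']))[0]
c,q=np.cos(W[2]),np.sin(W[2]); d=np.array(o['position'])[:2]-W[:2]
Rw=np.array([[c,q,0],[-q,c,0],[0,0,1]])@R
print('t',round(o['t'],2),'TCP in W',np.round([c*d[0]+q*d[1],-q*d[0]+c*d[1],o['position'][2]],4),'q',np.round(o['qpos'],2))
print('toolaxes in W (cols)\n',np.round(Rw,4),'F',np.round(o['force'],2))
E
python3 st.py
```

```text
t 2.03 TCP in W [-0.1197  0.5445  0.2229] q [-1.07  0.31  0.09  1.5  -0.02  1.34  0.66]
toolaxes in W (cols)
 [[-0.9999  0.0115  0.0042]
 [ 0.0115  0.9999 -0.003 ]
 [-0.0042 -0.003  -1.    ]] F [ 1.15 -0.96 -0.4 ]
```

Call:
play_rows(
  rows=[
    [1,-0.003,-0.04,0,0,0,-0.66],
    [1,-0.003,-0.04,0,0,0,0],
    [1,-0.003,-0.04,0,0,0,0],
    [1,-0.003,-0.04,0,0,0,0],
    [1,-0.003,-0.04,0,0,0,0],
    [1,-0.003,-0.04,0,0,0,0],
    [1,-0.003,-0.04,0,0,0,0],
    [1,-0.003,-0.04,0,0,0,0],
    [1,-0.003,-0.04,0,0,0,0],
    [1,0,0,0,0,0,0],
  ],
)

```text
t: 2.87
position: [0.4375, 0.1516, 0.2231]
tool_rot: [-0.123, 3.138, -0.001]
force: [0.3, -0.3, -0.7]
opening: 0.0872
grip_force: 0.0
```

```bash
python3 st.py
```

```text
t 2.87 TCP in W [-0.0965  0.1845  0.2231] q [-0.76 -0.07  0.31  1.91  0.02  1.29  1.2 ]
toolaxes in W (cols)
 [[-1.0e+00 -2.3e-03  1.0e-03]
 [-2.3e-03  1.0e+00 -9.0e-04]
 [-1.0e-03 -9.0e-04 -1.0e+00]] F [ 0.27 -0.27 -0.72]
```

Call:
play_rows(
  rows=[
    [1,-0.003,-0.0375,0,0,0,0],
    [1,-0.003,-0.0375,0,0,0,0],
    [1,-0.003,-0.0375,0,0,0,0],
    [1,-0.003,-0.0375,0,0,0,0],
    [1,0,0,0.03,0,0,0],
    [1,0,0,0.03,0,0,0],
    [1,0,0,0.03,0,0,0],
    [1,0,0,0.03,0,0,0],
    [1,0,0,0,0,0,0],
    [1,0,0,0,0,0,0],
  ],
)

```text
t: 3.7
position: [0.4602, 0.011, 0.1022]
tool_rot: [0.137, -3.136, 0.002]
force: [-0.3, 0.6, 1.2]
opening: 0.087
grip_force: 0.0
```

```bash
python3 st.py
```

```text
t 3.7 TCP in W [-0.0846  0.0425  0.1022] q [-0.61  0.04  0.5   2.08 -0.02  1.03  1.57]
toolaxes in W (cols)
 [[-9.999e-01 -1.150e-02 -2.700e-03]
 [-1.150e-02  9.999e-01 -1.000e-03]
 [ 2.700e-03 -9.000e-04 -1.000e+00]] F [-0.33  0.57  1.16]
```

Call:
play_rows(
  rows=[
    [1,0,-0.008,0,0,0,0.66],
    [1,0,0,0.015,0,0,0],
    [1,0,0,0.01,0,0,0],
    [1,0,0,0.0045,0,0,0],
    [1,0,0,0,0,0,0],
    [1,0,0,0,0,0,0],
  ],
)

```text
t: 4.2
position: [0.462, 0.003, 0.0736]
tool_rot: [-0.119, 3.139, -0.0]
force: [0.4, 0.0, -0.4]
opening: 0.0873
grip_force: 0.0
```

```bash
python3 st.py
```

```text
t 4.2 TCP in W [-0.0834  0.0345  0.0736] q [-0.59  0.09  0.51  2.1  -0.05  0.96  1.6 ]
toolaxes in W (cols)
 [[-1.e+00 -0.e+00  3.e-04]
 [-0.e+00  1.e+00 -0.e+00]
 [-3.e-04 -0.e+00 -1.e+00]] F [ 0.36  0.   -0.37]
```

Call:
play_rows(
  rows=[
    [1,0,0,0.0015,0,0,0],
    [1,-0.005,0,0,0,0,0],
    [1,-0.005,0,0,0,0,0],
    [1,-0.005,0,0,0,0,0],
    [1,-0.003,0,0,0,0,0],
    [1,-0.003,0,0,0,0,0],
    [1,-0.003,0,0,0,0,0],
    [1,-0.003,0,0,0,0,0],
  ],
)

```text
t: 4.87
position: [0.4883, 0.005, 0.0713]
tool_rot: [0.119, -3.138, 0.0]
force: [-4.5, -0.3, 3.4]
opening: 0.0869
grip_force: 2.2
```

```bash
python3 st.py
```

```text
t 4.87 TCP in W [-0.057   0.0344  0.0713] q [-0.58  0.15  0.52  2.05 -0.09  0.97  1.63]
toolaxes in W (cols)
 [[-1.0e+00  1.0e-04 -1.5e-03]
 [ 1.0e-04  1.0e+00 -2.0e-04]
 [ 1.5e-03 -2.0e-04 -1.0e+00]] F [-4.54 -0.27  3.43]
```

Call:
play_rows(
  rows=[
    [1,-0.002,0,0,0,0,0],
    [1,-0.002,0,0,0,0,0],
    [1,-0.002,0,0,0,0,0],
    [1,-0.002,0,0,0,0,0],
    [1,-0.002,0,0,0,0,0],
    [1,-0.002,0,0,0,0,0],
  ],
)

```text
t: 5.37
position: [0.5007, 0.006, 0.0715]
tool_rot: [0.119, -3.139, 0.0]
force: [-3.5, -0.4, 0.3]
opening: 0.087
grip_force: 1.9
```

```bash
python3 st.py
```

```text
t 5.37 TCP in W [-0.0445  0.0345  0.0715] q [-0.57  0.18  0.52  2.02 -0.11  0.97  1.65]
toolaxes in W (cols)
 [[-1.e+00 -2.e-04 -1.e-04]
 [-2.e-04  1.e+00 -1.e-04]
 [ 1.e-04 -1.e-04 -1.e+00]] F [-3.46 -0.4   0.29]
```

Call:
play_rows(
  rows=[
    [1,-0.001,0,0,0,0,0],
    [1,-0.001,0,0,0,0,0],
    [1,-0.001,0,0,0,0,0],
    [1,-0.001,0,0,0,0,0],
  ],
)

```text
t: 5.7
position: [0.5015, 0.0057, 0.071]
tool_rot: [0.119, -3.133, 0.0]
force: [-19.7, -2.1, 13.8]
opening: 0.0867
grip_force: 10.0
```

Call:
play_rows(
  rows=[
    [1,0.006,0,0,0,0,0],
    [1,0.015,0,0,0,0,0],
    [1,0.01,0,-0.02,0,0,0],
    [1,0,0,-0.04,0,0,0],
    [1,0,0,-0.04,0,0,0],
    [1,0,0.03,0,0,0,7],
    [1,0,0.03,0,0,0,7],
    [1,0,0,0,0,0,0],
  ],
)

```text
t: 6.37
position: [0.4739, 0.0695, 0.1729]
tool_rot: [0.269, 3.126, 0.006]
force: [-1.3, 0.7, 0.1]
opening: 0.0868
grip_force: 0.0
```

```bash
python3 st.py; python3 - <<'E'
from h import *
s=snap('top'); cv2.imwrite('pics/crop2.png',cv2.resize(s['image'][110:240,200:370],(784,600),interpolation=cv2.INTER_CUBIC))
E
```

```text
t 6.37 TCP in W [-0.0664  0.0998  0.1729] q [-0.68 -0.    0.44  1.96 -0.    1.18  1.17]
toolaxes in W (cols)
 [[-0.9695  0.2449  0.0043]
 [ 0.2449  0.9695  0.0031]
 [-0.0034  0.0041 -1.    ]] F [-1.3   0.67  0.11]
```

View pics/crop2.png

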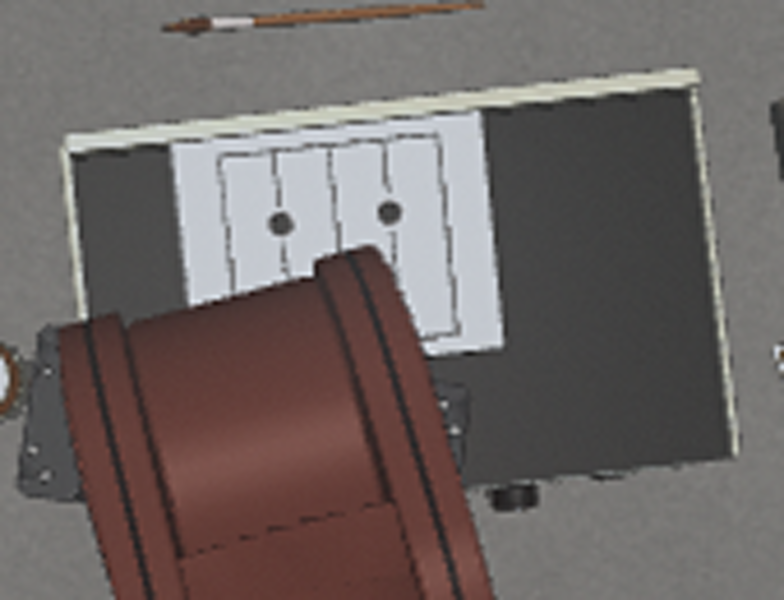

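The plate is now square and flush against the lip, with its left edge at crop x≈172 and holes at (281,223) and (390,211). Next I turn the hand 90° to push from the left.

Call:
play_rows(
  rows=[
    [0.85,0,0,0,0,0,7.1],
    [0.85,0,0,0,0,0,7.1],
    [0.85,0,0,0,0,0,7.1],
    [0.85,0,0,0,0,0,7.1],
    [0.85,0,0,0,0,0,7.1],
    [0.85,0,0,0,0,0,7.1],
    [0.85,0,0,0,0,0,7.1],
    [0.85,0,0,0,0,0,7.1],
    [0.85,0,0,0,0,0,7.1],
    [0.85,0,0,0,0,0,7.1],
  ],
)

```text
t: 7.25
position: [0.4734, 0.0625, 0.1717]
tool_rot: [2.036, 2.391, 0.001]
force: [-1.0, -0.6, -0.6]
opening: 0.0738
grip_force: 0.0
```

Call:
play_rows(
  rows=[
    [0.85,0,0,0,0,0,4.8],
    [0.85,0,0,0,0,0,0],
    [0.85,0,0,0,0,0,0],
  ],
)

```text
t: 7.5
position: [0.4732, 0.0627, 0.1716]
tool_rot: [2.125, 2.313, 0.001]
force: [0.7, -0.2, 0.2]
opening: 0.0736
grip_force: 0.0
```

```bash
python3 st.py
```

```text
t 7.5 TCP in W [-0.0677  0.0932  0.1716] q [-0.67  0.    0.45  1.96  0.    1.18 -0.14]
toolaxes in W (cols)
 [[-9.2e-03  1.0e+00  7.0e-04]
 [ 1.0e+00  9.2e-03 -1.0e-04]
 [-1.0e-04  7.0e-04 -1.0e+00]] F [ 0.66 -0.17  0.23]
```

Call:
play_rows(
  rows=[
    [0.85,0.014,0.025,0,0,0,0.53],
    [0.85,0.014,0.025,0,0,0,0],
    [0.85,0.014,0.025,0,0,0,0],
    [0.85,0.014,0.023,0,0,0,0],
    [0.85,0,0,0.025,0,0,0],
    [0.85,0,0,0.025,0,0,0],
    [0.85,0,0,0.02,0,0,0],
    [0.85,0,0,0,0,0,0],
    [0.85,0,0,0,0,0,0],
  ],
)

```text
t: 8.25
position: [0.5659, 0.126, 0.1011]
tool_rot: [-2.137, -2.303, 0.003]
force: [0.1, -0.4, 0.1]
opening: 0.0739
grip_force: 0.0
```

```bash
python3 st.py
```

```text
t 8.25 TCP in W [0.0296 0.1492 0.1011] q [-0.66  0.3   0.43  1.8  -0.14  1.07 -0.1 ]
toolaxes in W (cols)
 [[ 0.0011  1.     -0.0017]
 [ 1.     -0.0011 -0.001 ]
 [-0.001  -0.0017 -1.    ]] F [ 0.05 -0.36  0.07]
```

Call:
play_rows(
  rows=[
    [0.85,0,0,0.015,0,0,0],
    [0.85,0,0,0.01,0,0,0],
    [0.85,0,0,0.004,0,0,0],
    [0.85,-0.006,0,0,0,0,0],
    [0.85,-0.006,0,0,0,0,0],
    [0.85,-0.004,0,0,0,0,0],
    [0.85,-0.003,0,0,0,0,0],
    [0.85,-0.003,0,0,0,0,0],
    [0.85,-0.003,0,0,0,0,0],
  ],
)

```text
t: 9.0
position: [0.5684, 0.1023, 0.0732]
tool_rot: [-2.139, -2.301, -0.002]
force: [-0.8, 4.3, 1.8]
opening: 0.0737
grip_force: 2.2
```

```bash
python3 st.py
```

```text
t 9.0 TCP in W [0.0303 0.1253 0.0732] q [-0.62  0.33  0.44  1.83 -0.16  1.01 -0.05]
toolaxes in W (cols)
 [[ 3.0e-03  1.0e+00  9.0e-04]
 [ 1.0e+00 -3.0e-03  1.3e-03]
 [ 1.3e-03  9.0e-04 -1.0e+00]] F [-0.8   4.27  1.83]
```

Call:
play_rows(
  rows=[
    [0.85,-0.003,0,0,0,0,-0.17],
    [0.85,-0.003,0,0,0,0,0],
    [0.85,-0.003,0,0,0,0,0],
    [0.85,-0.003,0,0,0,0,0],
    [0.85,-0.003,0,0,0,0,0],
    [0.85,-0.003,0,0,0,0,0],
    [0.85,-0.002,0,0,0,0,0],
    [0.85,-0.002,0,0,0,0,0],
  ],
)

```text
t: 9.67
position: [0.5698, 0.0789, 0.0725]
tool_rot: [2.136, 2.303, -0.001]
force: [-0.1, 0.2, 0.3]
opening: 0.0738
grip_force: 0.0
```

```bash
python3 st.py
```

```text
t 9.67 TCP in W [0.0298 0.102  0.0725] q [-0.59  0.33  0.45  1.84 -0.16  1.01 -0.  ]
toolaxes in W (cols)
 [[ 7.e-04  1.e+00 -1.e-04]
 [ 1.e+00 -7.e-04 -7.e-04]
 [-7.e-04 -1.e-04 -1.e+00]] F [-0.15  0.17  0.26]
```

Call:
play_rows(
  rows=[
    [0.85,-0.001,0,0,0,0,0],
    [0.85,-0.001,0,0,0,0,0],
    [0.85,-0.001,0,0,0,0,0],
    [0.85,-0.001,0,0,0,0,0],
  ],
)

```text
t: 10.0
position: [0.5698, 0.0756, 0.0723]
tool_rot: [-2.136, -2.303, 0.001]
force: [-1.2, 2.7, -0.4]
opening: 0.0743
grip_force: 1.2
```

```bash
python3 - <<'E'
from h import *
s=snap('top'); w=snap('wrist'); d=snap('side')
a=cv2.resize(s['image'][110:240,200:370],(392,300),interpolation=cv2.INTER_CUBIC);b=cv2.resize(w['image'],(400,300))
c=cv2.resize(d['image'][150:300,200:330],(346,400))
cv2.imwrite('pics/v3.png',np.hstack([a,b])); cv2.imwrite('pics/v3s.png',c)
E
```

```text
(no output)
```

View pics/v3.png

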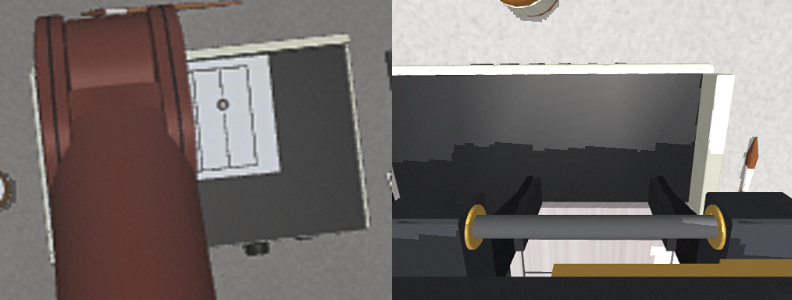

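The right hole, at (223,104) in the left pane, now shows the pin's grey inside it, so the plate is close. I'll keep going gently.

Call:
play_rows(
  rows=[
    [0.85,-0.001,0,0,0,0,0],
    [0.85,-0.001,0,0,0,0,0],
  ],
)

```text
t: 10.32
position: [0.5701, 0.0737, 0.0724]
tool_rot: [-2.136, -2.304, 0.0]
force: [-1.0, 2.0, -0.6]
opening: 0.0739
grip_force: 1.2
```

Call:
play_rows(
  rows=[
    [0.85,-0.001,0,0,0,0,0],
    [0.85,-0.001,0,0,0,0,0],
  ],
)

```text
t: 10.48
position: [0.5702, 0.0727, 0.0725]
tool_rot: [-2.135, -2.304, -0.001]
force: [-2.2, 7.2, -1.1]
opening: 0.0739
grip_force: 3.9
```

Call:
play_rows(
  rows=[
    [0.85,-0.001,0,0,0,0,0],
    [0.85,0,0,0,0,0,0],
  ],
)

```text
t: 10.65
position: [0.5702, 0.0726, 0.0725]
tool_rot: [-2.133, -2.304, -0.002]
force: [-2.3, 7.4, -1.6]
opening: 0.0741
grip_force: 3.9
```

Movement has stopped against a firm stop. I'll back off, clear the view and look.

Call:
play_rows(
  rows=[
    [0.85,0.006,0,0,0,0,0],
    [0.85,0.015,0,0,0,0,0],
    [0.85,0.01,0,-0.03,0,0,0],
    [0.85,0,0,-0.04,0,0,0],
    [0.85,0,0,-0.04,0,0,0],
    [0.85,0.035,0,-0.02,0,0,0],
    [0.85,0.035,0,0,0,0,0],
    [0.85,0.035,0,0,0,0,0],
    [0.85,0,0,0,0,0,0],
  ],
)

```text
t: 11.4
position: [0.5588, 0.2146, 0.2028]
tool_rot: [-2.125, -2.312, -0.004]
force: [-0.5, 0.3, -0.3]
opening: 0.0739
grip_force: 0.0
```

```bash
python3 - <<'E'
from h import *
s=snap('top'); d=snap('side')
a=cv2.resize(s['image'][115:235,205:365],(400,300),interpolation=cv2.INTER_CUBIC)
b=cv2.resize(d['image'][165:300,210:325],(400,470),interpolation=cv2.INTER_CUBIC)
o=np.zeros((470,800,3),np.uint8); o[:300,:400]=a; o[:,400:]=b; cv2.imwrite('pics/v4.png',o)
E
```

```text
(no output)
```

View pics/v4.png

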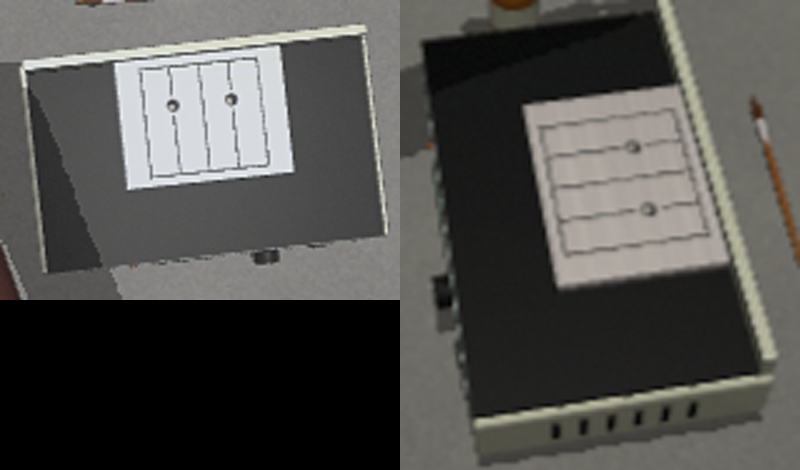

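Both pins show in the holes, at (172,105) and (231,100) in the top pane. I'll check that it's flat with a light touch on top, just in front of the pins, using closed fingertips: contact should be at z=0.076 if seated and about 0.081 if not.

Call:
play_rows(
  rows=[
    [0,-0.035,0,0,0,0,0],
    [0,-0.035,0,0,0,0,0],
    [0,-0.035,0,0,0,0,0],
    [0,-0.035,0,0,0,0,0],
    [0,-0.035,0,0,0,0,0],
    [0,-0.03,0,0.02,0,0,0],
    [0,-0.02,0,0.03,0,0,0],
    [0,0,0,0.03,0,0,0],
    [0,0,0,0.02,0,0,0],
    [0,0,0,0,0,0,0],
  ],
)

```text
t: 12.33
position: [0.5741, -0.0207, 0.0985]
tool_rot: [-2.138, -2.298, 0.009]
force: [-1.0, 1.3, -0.0]
opening: 0.0149
grip_force: 0.0
```

```bash
python3 st.py
```

```text
t 12.33 TCP in W [0.0266 0.0023 0.0985] q [-0.48  0.31  0.52  1.82 -0.17  1.07  0.17]
toolaxes in W (cols)
 [[ 0.0037  1.     -0.0066]
 [ 1.     -0.0037 -0.0016]
 [-0.0016 -0.0066 -1.    ]] F [-1.04  1.31 -0.02]
```

Call:
play_rows(
  rows=[
    [0,0,0.008,0.006,0,0,0],
    [0,0,0,0.006,0,0,0],
    [0,0,0,0.003,0,0,0],
    [0,0,0,0.002,0,0,0],
    [0,0,0,0.001,0,0,0],
    [0,0,0,0.001,0,0,0],
    [0,0,0,0,0,0,0],
  ],
)

```text
t: 12.92
position: [0.5852, -0.0175, 0.0838]
tool_rot: [2.136, 2.303, 0.0]
force: [-0.8, -0.3, -0.5]
opening: 0.0003
grip_force: 0.0
```

Call:
play_rows(
  rows=[
    [0,0,0,0.001,0,0,0],
    [0,0,0,0.001,0,0,0],
    [0,0,0,0,0,0,0],
  ],
)

```text
t: 13.17
position: [0.5851, -0.0175, 0.0815]
tool_rot: [-2.136, -2.304, 0.0]
force: [0.0, 0.4, -0.9]
opening: 0.0
grip_force: 0.0
```

Call:
play_rows(
  rows=[
    [0,0,0,0.001,0,0,0],
    [0,0,0,0.001,0,0,0],
    [0,0,0,0,0,0,0],
  ],
)

```text
t: 13.42
position: [0.585, -0.0175, 0.0793]
tool_rot: [-2.136, -2.303, 0.0]
force: [0.1, 0.9, 0.5]
opening: 0.0005
grip_force: 0.0
```

Call:
play_rows(
  rows=[
    [0,0,0,0.001,0,0,0],
    [0,0,0,0.001,0,0,0],
    [0,0,0,0,0,0,0],
  ],
)

```text
t: 13.67
position: [0.585, -0.0175, 0.0773]
tool_rot: [-2.136, -2.303, 0.0]
force: [-0.5, 0.4, 0.4]
opening: 0.0004
grip_force: 0.0
```

Call:
play_rows(
  rows=[
    [0,0,0,0.001,0,0,0],
    [0,0,0,0,0,0,0],
  ],
)

```text
t: 13.83
position: [0.5852, -0.0175, 0.0766]
tool_rot: [2.136, 2.304, 0.0]
force: [-0.3, -0.4, 0.9]
opening: 0.0004
grip_force: 0.0
```

Call:
play_rows(
  rows=[
    [0,0,0,0.001,0,0,0],
    [0,0,0,0,0,0,0],
  ],
)

```text
t: 14.0
position: [0.5852, -0.0175, 0.0765]
tool_rot: [-2.136, -2.303, -0.001]
force: [-4.9, 0.5, 10.5]
opening: 0.0005
grip_force: 5.4
```

Contact is at 0.0765, so the plate is flat on the deck. I'll move straight up and away.

Call:
play_rows(
  rows=[
    [0,0,0,-0.005,0,0,0],
    [0,0,0,-0.02,0,0,0],
    [0,0,0,-0.04,0,0,0],
    [0,0,0,-0.04,0,0,0],
    [0,0,0,-0.03,0,0,0],
    [0,0.0,0,0,0,0,0],
    [0,0,0,0,0,0,0],
  ],
)

```text
t: 14.58
position: [0.5862, -0.0176, 0.2127]
tool_rot: [2.135, 2.302, 0.005]
force: [-0.2, -0.2, -0.7]
opening: 0.0006
grip_force: 0.0
```

```bash
python3 -c "
from h import *
print(status.observe()['position'],status.observe()['force']); print(job.sign_off())"
```

```text
[ 0.58624745 -0.01757855  0.21272196] [-0.17962259 -0.19678878 -0.71487957]
the job is handed in; nothing more can be done
None
```

The plate is over both pins and flat on the deck: a fingertip touch on top met it at z = 0.0765 m, against 0.076 m for fully seated. The hand is clear, nothing else was touched, and the job was handed in at about 14.6 s; the sign-off returned no verdict.

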